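# Load a twin-barrel filler cartridge into the bench dispenser until its ball catch clicks

## Task

Load the twin-barrel filler cartridge into the bench dispenser: lay it on the raised rail with its wide tail collar towards the head, then slide it into the head, past the sprung side ball, until the ball has clicked out behind the collar and the cartridge is held. Push gently, stop as soon as it is home, let go of it, and leave everything else on the bench where it is.

Things in the scene. Friction and masses are not known exactly. Their poses are not given: they have to be found in the camera images.
- cartridge_mid (a point): White twin-barrel cartridge, 0.1 to 0.2 kg, lying flat: two 24 mm round barrels side by side, 49 mm over both, 120 mm long. Point: centre of the barrels, 12 mm above the underside, the place to grasp. x runs along the barrels to the tail, z up. Capped nose ends 94 mm away on -x. The tail starts pointing roughly along the dispenser's x (within 0.7 rad). The other tube has one fat barrel.
- cartridge_tail (a point): Centre of the cartridge's flat tail face, 90 mm along +x from the barrels' centre, same axes. The tail is a collar 68 mm wide (y), 24 mm high, 30 mm long (x), its two tail corners rounded 6 mm, its front shoulders square.
- dispenser: Bench dispenser, fixed. Origin on the bench, z up, x along its rail towards the head (the push direction), y = 0 on the rail's middle line. Base plate 110 mm wide, 12 mm high, x -170 to +230 mm; on it a rail 40 mm wide. Home, the cartridge lies flat on the rail, its tail face on the head's flat stop at x = 60 to 92 mm: the head is clamped anew each time and its place is not measured, so feel for it.
- rail_end (a point): Front end of the rail's flat top (dispenser x -160, y 0, height 30 mm), same axes as the dispenser. The cartridge lies on this top, barrels overhanging its sides by 4 mm, so fingers can straddle barrels and rail down to the base plate, 18 mm below. The rail runs on into the head. The head is 95 mm wide (its catch juts out 19 mm more on -y) and 65 mm high; behind it lie air cylinders, 77 mm high.
- ball (a joint): Sprung 13 mm steel ball in the head's -y cheek, 42 mm above the bench, 36.6 mm before the stop. m: 0 = out, 0.006 = fully in; 4 N plus 0.8 N per mm. The collar meets it 39 mm before home, passing takes 5 to 13 N along the rail; over the last 7 mm it springs out behind the collar. Cheeks 71 mm apart, clear cover 56 mm above the bench, flared mouth 53 mm before the stop. Over 20 N on the head cracks the cartridge.
- single_tube_mid (a point): Bystander: fat single-barrel tube (38 mm barrel, 44 mm square ends, 170 mm long) lying on the bench near the cartridge; point at its middle, 22 mm up.
- tape: Bystander: roll of masking tape lying flat, 104 mm in diameter, 24 mm high; origin under its centre.
- sanding_block: Bystander: cork sanding block 120 x 68 x 44 mm with a wooden grip; origin under its centre.
- scraper: Bystander: flat scraper 240 mm long, lying; origin under its middle, x towards the blade.
- mixing_cup: Bystander: open white cup, 80 mm across, 85 mm high; origin under its centre.
- hardener: Bystander: closed jar 64 mm in diameter, 95 mm high; origin under its centre.

How it is judged:
On the way, in this order (a step that is already met when the one before it is completed fails the run):
1. the cartridge lies flat on the rail, lined up with it, tail towards the head and not yet in the catch (y of cartridge_mid in the frame of dispenser between -0.006 and 0.006 m and z of cartridge_mid in the frame of dispenser between 0.039 and 0.046 m and angle between the x axis of cartridge_mid and the x axis of dispenser, either way round below 0.08 rad and x of cartridge_mid in the frame of dispenser between -0.25 and -0.04 m).
2. its collar presses the sprung ball in, on the way past it (value of joint ball above 0.0015 m).
At the end, for the whole second after the job is handed in: The cartridge lies on the rail in the head: middle within 6 mm of the rail's middle line, 39 to 46 mm above the bench, x -31.5 to +5 mm on the dispenser, long axis within 0.08 rad of the rail; the ball is back out (under 0.9 mm in) behind the collar; the cartridge is let go and at rest (y of cartridge_mid in the frame of dispenser between -0.006 and 0.006 m and z of cartridge_mid in the frame of dispenser between 0.039 and 0.046 m and angle between the x axis of cartridge_mid and the x axis of dispenser, either way round below 0.08 rad and x of cartridge_mid in the frame of dispenser between -0.0315 and 0.005 m and value of joint ball below 0.0009 m and linear speed of cartridge below 0.01 m/s and contact force between the fingers and cartridge below 0.05 N); the robot touches nothing.
It fails at once if the cartridge bears on the dispenser's head with more than 20 N (contact force between cartridge and head above 20 N).
It fails at once if a bystander (tube, tape, sanding block, scraper, cup or jar) is shifted more than 30 mm (distance of any of single_tube_mid, tape, sanding_block, scraper, mixing_cup, hardener from where it was at the start of the episode above 0.03 m).
It also fails if it takes over 64 s, if anything falls off the work surface, if the arm or the gripper's body presses on something with over 40 N, if the wrist force passes 120 N, or if a joint passes its speed limit or range.

## Robot

A 7-joint arm with a two-finger parallel gripper is mounted at the origin on the work surface. World frame = base frame: x ahead of the robot, y to its left, z up, the work surface at z = 0. Lengths are in m, angles in rad, forces in N, time in s.
With the tool pointing down it reaches from about 0.4 to 0.9 m from the base axis. Payload 5.6 kg.
Tool frame: the origin (TCP) lies midway between the tips of the shut fingers; the grasp point (between the pads) lies 19 mm behind it; x points along the fingers, y is the direction in which the jaws open and shut, and the axes are right-handed (so a half turn about x gives the same grasp; the last joint's range is limited). The gripper opens to 92 mm and grips with 3 to 60 N. Pads are 20 mm wide; open, the fingers measure 128 mm over their backs; the gripper's body (75 mm by 189 mm) begins 69 mm behind the grasp point.
Start: joints at [1.25, 0.468, -0.012, 1.603, 0.006, 1.071, -0.056], TCP at [0.178, -0.625, 0.215] pointing down, gripper open.
Joint ranges: [-2.53, 2.53], [-0.31, 2.02], [-1.57, 1.55], [0.28, 2.44], [-1.29, 4.43], [0.15, 1.84], [-2.92, 2.92]. Speed limits (rad/s): [2.57, 2.57, 3.14, 3.14, 3.14, 3.14, 3.14].

## Interface

Orientations are given as a 3x3 rotation matrix whose columns are the frame's x, y, z axes.
In Python, from bench import bot gives the robot as it stands. The module is installed in compiled form; this text tells all that it offers.
- The arm moves only by the tool servo_tool, never from a script. Its argument "motion" is a list of rows, each a list of 3 entries, a list of its own where there are three numbers: the finger opening in cm, from 0 to 9.19, then the shift along the tool's x, y, z in cm, then the turn about the tool's x in degrees. In form: [[jaw, [dx, dy, dz], yaw], ...]. A call has 1 to 20 rows; each row is the pose to reach, as a shift and turn from the pose commanded when the call began, along the tool's axes at that moment; what a row does not reach only later rows make up. A row lasts 1/8 s, in which the tool goes at most 62.5 mm and 10.7 degrees, less where a joint would pass 70% of its speed; a pose out of reach is approached as far as the arm can. A call with a gripper value outside its range is refused whole. The fingers move at their own pace and stop on an object; "grip_force" is the grip in N (left out, the last holds). Time passes only in rows, so rows that repeat a pose let the fingers close. It gives the time, the measured TCP pose, the force and the opening at its end, in the units of the state.
- bot.sense(): the state, without advancing time (a new reading comes with each control period).
- bot.read_camera(name): name is "side" or "top" or "wrist"; returns a dict with "color" (480x640x3 uint8, red, green, blue), "fovy" (degrees; the focal length in pixels is half the picture's height over the tangent of half this angle, whatever the lens; pixels are square), "cx", "cy" (the principal point, pixels), "D" ([k1, k2, p1, p2, k3] as OpenCV has them; the pictures are not rectified), "xyz" and "rotation" of the camera in the world. Camera axes: x right, y down, z forward; pixel columns grow to the right and rows downward; lengths in m; the calibration is good to about 2 mm. A picture is of the moment at which its call begins. There is no depth.
- bot.finish_job(): hands the job in, once; it reports no verdict.
The state is a dict: "time_s": time; "qpos": joint angles; "qvel": joint speeds; "tau": joint torques, N m; "tcp_pos": TCP position; "tcp_rot": TCP orientation; "ft_force": force on the tool from outside, world axes, zero at the start; "moment": the same for the moment, N m; "grip_width": opening from 0.0 (shut) to 1.0 (fully open).
Only numpy, scipy, OpenCV 4.12 (cv2) and the standard library are available. Lean on these libraries where they do the work, as an engineer would, in place of code of your own. Each camera call takes 0.05 s, during which the arm holds its last target.

## Working session

There is one attempt and no reset: what is moved stays moved. The work goes in short steps, Python scripts to look and compute and a tool call to move; the robot and the scene stay as the last step left them, time stands still between calls to the robot, and variables do not carry over. Pictures are saved under pics/ and viewed, and the job is handed in when it is done.

Besides the shell and the picture viewer there is one more tool, called after "Call:" by a JSON object that holds its "name" and its "arguments". servo_tool: Moves the arm, as the interface text tells. Its arguments: {"type":"object","properties":{"motion":{"type":"array","items":{"type":"array"}},"grip_force":{"type":"number"}},"required":["motion"]}

```bash
mkdir -p pics
python3 - <<'E'
from bench import bot
import cv2,numpy as np,pickle
s=bot.sense();print(s)
d={}
for n in("side","top","wrist"):
    c=bot.read_camera(n);d[n]=c
    cv2.imwrite(f"pics/{n}0.png",c["color"][:,:,::-1]);print(n,{k:v for k,v in c.items() if k!="color"})
pickle.dump(d,open("cams0.pkl","wb"))
E
```

```text
{'time_s': 0.0, 'qpos': array([ 1.25001066,  0.46836294, -0.0115696 ,  1.60362045,  0.00598137,
        1.07139838, -0.05632041]), 'qvel': array([-0.00011547, -0.0011511 ,  0.00031227,  0.00147924, -0.00073162,
        0.00070798,  0.00190077]), 'tau': array([ 7.62328091e-05, -5.20564377e+01, -1.17487687e-02, -2.43748373e+01,
       -5.65401837e-02,  1.72576646e-02,  1.72732580e-04]), 'tcp_pos': array([ 0.17800524, -0.62454527,  0.21365089]), 'tcp_rot': array([[-5.97023392e-04,  2.74108066e-01, -9.61698711e-01],
       [ 1.65015289e-03, -9.61697303e-01, -2.74108689e-01],
       [-9.99998460e-01, -1.75059920e-03,  1.21835570e-04]]), 'ft_force': array([ 0.78425387, -0.4779957 , -0.78297018]), 'moment': array([-0.00875374,  0.03957647,  0.02960101]), 'grip_width': 0.9984442729862613}
side {'fovy': 54.85262672239691, 'cx': 323.8910935647933, 'cy': 238.048991399219, 'D': array([-0.1215992,  0.       ,  0.       ,  0.       ,  0.       ]), 'xyz': array([0.13037214, 0.63675721, 0.68823673]), 'rotation': array([[-0.84491957, -0.33898068,  0.41376686],
       [-0.53481591,  0.52221307, -0.66427815],
       [ 0.009103  , -0.78255071, -0.6225203 ]])}
top {'fovy': 55.340285857138554, 'cx': 326.42645790835684, 'cy': 250.55420764371064, 'D': array([-0.10339309,  0.        ,  0.        ,  0.        ,  0.        ]), 'xyz': array([ 0.47920019, -0.01312806,  1.12937282]), 'rotation': array([[-7.31732026e-04, -9.97917304e-01,  6.45020839e-02],
       [-9.99962817e-01,  1.28440651e-03,  8.52726970e-03],
       [-8.59235689e-03, -6.44934459e-02, -9.97881139e-01]])}
wrist {'fovy': 66.06019733741299, 'cx': 319.73510759665425, 'cy': 235.68557629756936, 'D': array([-0.04961505,  0.        ,  0.        ,  0.        ,  0.        ]), 'xyz': array([ 0.25193792, -0.60322799,  0.38255099]), 'rotation': array([[ 0.27553422, -0.92522094, -0.26085841],
       [-0.96128798, -0.26590379, -0.07225369],
       [-0.00251261,  0.27066842, -0.96266936]])}
```

View pics/top0.png

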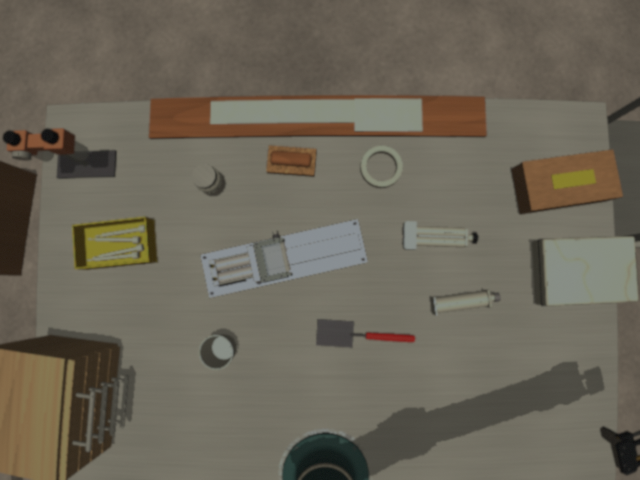

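View pics/side0.png

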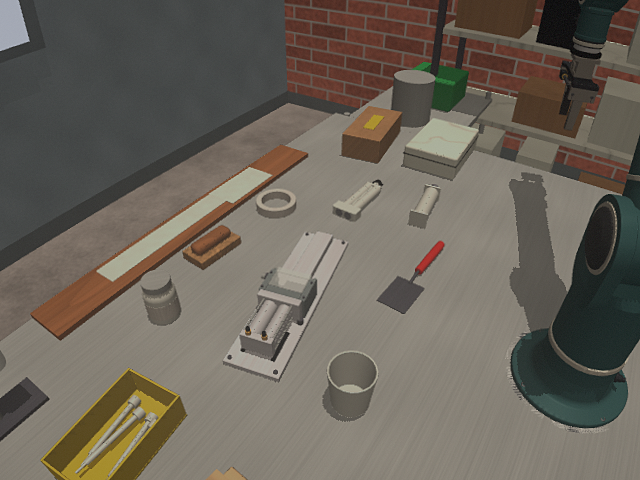

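View pics/wrist0.png

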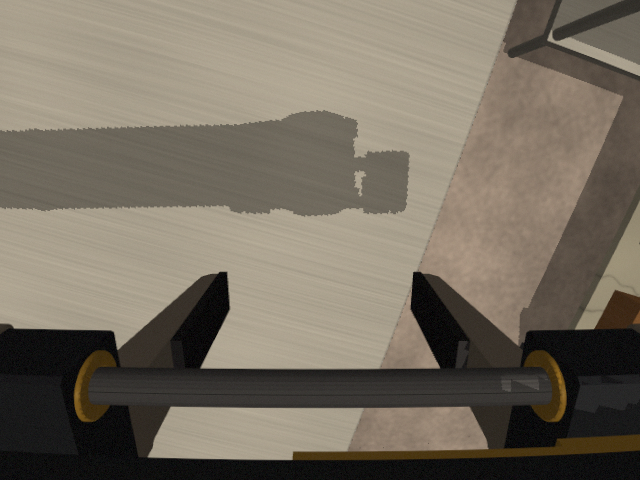

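The top view shows the cartridge with its collar at about (410,236) and its nose at (475,237). The dispenser plate runs from (205,275) at the head end to (363,242) at the rail front. I'll zoom in for precise points.

Run:
```python
import cv2,pickle
d=pickle.load(open("cams0.pkl","rb"))
im=d["top"]["color"][:,:,::-1]
cv2.imwrite("pics/t_cart.png",cv2.resize(im[205:325,390:520],None,fx=6,fy=5*1.0,interpolation=cv2.INTER_CUBIC)[:600])
cv2.imwrite("pics/t_disp.png",cv2.resize(im[205:305,195:375],None,fx=4.4,fy=4.4,interpolation=cv2.INTER_CUBIC))
im=d["side"]["color"][:,:,::-1]
cv2.imwrite("pics/s_disp.png",cv2.resize(im[220:390,210:360],None,fx=3.5,fy=3.5,interpolation=cv2.INTER_CUBIC))
cv2.imwrite("pics/s_cart.png",cv2.resize(im[165:235,320:450],None,fx=6,fy=6,interpolation=cv2.INTER_CUBIC))
```

```text
(no output)
```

View pics/t_cart.png

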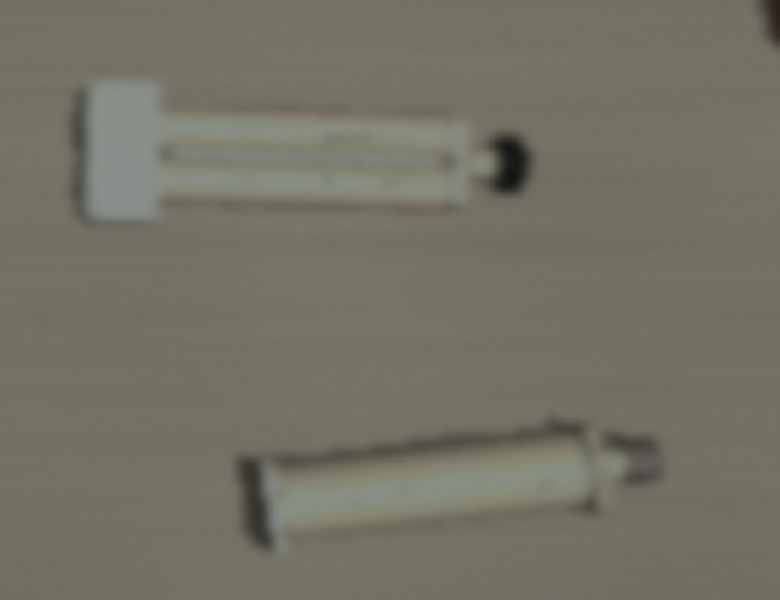

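View pics/t_disp.png

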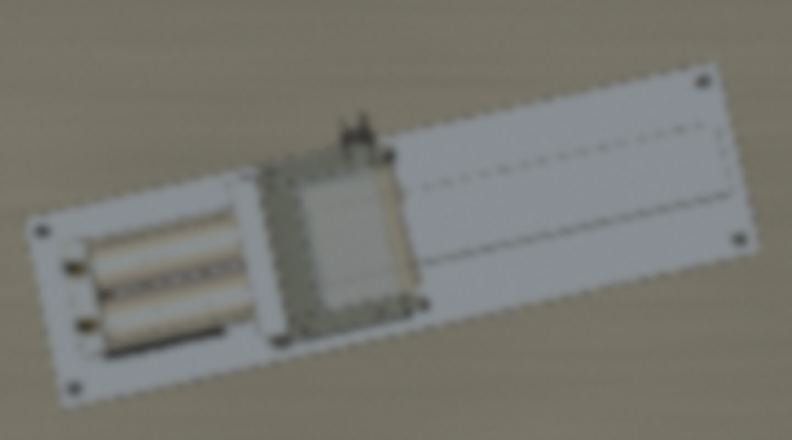

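View pics/s_disp.png

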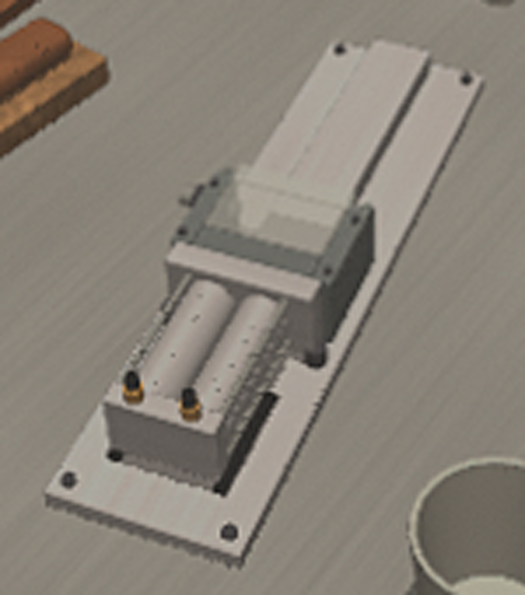

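View pics/s_cart.png

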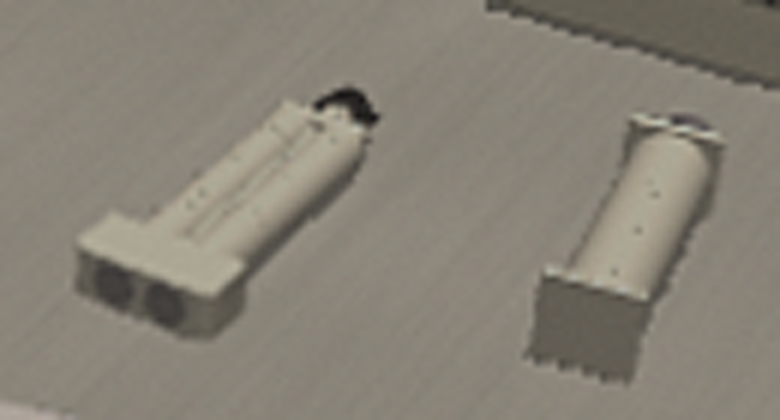

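```bash
cat > h.py <<'E'
import numpy as np,cv2,pickle
def K(c):
    f=240/np.tan(np.radians(c["fovy"])/2)
    return np.array([[f,0,c["cx"]],[0,f,c["cy"]],[0,0,1]])
def ray(c,uv,z):
    p=cv2.undistortPoints(np.array(uv,float).reshape(-1,1,2),K(c),np.array(c["D"]))[:,0]
    d=np.c_[p,np.ones(len(p))]@np.array(c["rotation"]).T
    o=np.array(c["xyz"]);z=np.broadcast_to(z,len(p))
    return o+d*((z-o[2])/d[:,2])[:,None]
def proj(c,P):
    R=np.array(c["rotation"]);Pc=(np.array(P,float)-c["xyz"])@R
    return cv2.projectPoints(Pc,np.zeros(3),np.zeros(3),K(c),np.array(c["D"]))[0][:,0]
def uncrop(p,s,o):return (np.array(p,float)+.5)/s-.5+np.array(o)
def fit2(A,B): # B = R A + t
    a=A-A.mean(0);b=B-B.mean(0)
    th=np.arctan2((a[:,0]*b[:,1]-a[:,1]*b[:,0]).sum(),(a*b).sum())
    R=np.array([[np.cos(th),-np.sin(th)],[np.sin(th),np.cos(th)]])
    t=B.mean(0)-R@A.mean(0);return th,t,B-(A@R.T+t)
E
python3 - <<'E'
from h import *
d=pickle.load(open("cams0.pkl","rb"));c=d["top"]
w=ray(c,uncrop([(27,218),(65,407),(757,250),(717,64)],4.4,(195,205)),.012)[:,:2]
A=np.array([(.23,-.055),(.23,.055),(-.17,.055),(-.17,-.055)])
th,t,r=fit2(A,w);print("disp top",th,t,r*1000)
s=d["side"]
w2=ray(s,uncrop([(46,497),(238,560),(484,78),(331,40)],3.5,(210,220)),[.012]*4)[:,:2]
th2,t2,r2=fit2(A,w2);print("disp side",th2,t2,r2*1000)
w=ray(c,uncrop([(161,82),(160,221),(468,118),(466,207)],(6,5),(390,205)),[.024,.024,.012,.012])[:,:2]
A=np.array([(.06,-.034),(.06,.034),(-.06,-.0245),(-.06,.0245)])
print("cart",*fit2(A,w))
w=ray(s,uncrop([(113,212),(243,268)],6,(320,165)),[.024]*2)[:,:2];print("side shoulder/tail",w)
E
```

```text
disp top 1.7905347151656874 [0.53990983 0.07291145] [[-0.5521586  -2.43976489]
 [ 1.14672464 -1.52143115]
 [ 1.38335529  3.14158855]
 [-1.97792134  0.81960749]]
disp side 1.7942835206653733 [0.54138775 0.07383415] [[-2.10224485  0.05459307]
 [ 1.37057135  0.97655657]
 [-0.26441229  1.08325489]
 [ 0.99608579 -2.11440453]]
cart 1.5387141646801625 [ 0.58644712 -0.28707605] [[ 0.00018945  0.00514333]
 [ 0.00024593  0.00437806]
 [-0.00263392 -0.004895  ]
 [ 0.00219854 -0.00462639]]
side shoulder/tail [[ 0.62490744 -0.22584832]
 [ 0.55776578 -0.21958175]]
```

Call:
{"name": "servo_tool", "arguments": {"motion": [[9.1,[0.5,-5,-11],-18],[9.1,[1,-9,-20],-36],[9.1,[2,-13,-29],-50],[9.1,[2.4,-17,-38],-60],[9.1,[2.4,-21.6,-48.5],-72.3],[9.1,[2.4,-21.6,-48.5],-72.3],[9.1,[2.4,-21.6,-48.5],-72.3],[9.1,[2.4,-21.6,-48.5],-72.3],[9.1,[2.4,-21.6,-48.5],-72.3],[9.1,[2.4,-21.6,-48.5],-72.3],[9.1,[2.4,-21.6,-48.5],-72.3],[9.1,[2.4,-21.6,-48.5],-72.3],[9.1,[2.4,-21.6,-48.5],-72.3],[9.1,[2.4,-21.6,-48.5],-72.3]], "grip_force": 15}}

```text
time_s: 1.9
tcp_pos: [0.585, -0.2851, 0.1907]
tcp_rot: [[0.0, 0.999, -0.032], [-0.0, -0.032, -0.999], [-1.0, 0.0, 0.0]]
ft_force: [-1.4, -0.5, 0.3]
grip_width: 0.989
```

```bash
cat > snap.py <<'E'
import sys
from h import *
from bench import bot
n,tag=sys.argv[1:3]
c=bot.read_camera(n);pickle.dump(c,open(f"{n}{tag}.pkl","wb"));im=c["color"][:,:,::-1]
cv2.imwrite(f"pics/{n}{tag}.png",im)
s=bot.sense();print(s["time_s"],s["tcp_pos"],s["tcp_rot"].round(4).tolist(),s["ft_force"].round(2),s["qpos"].round(2),s["grip_width"])
E
python3 snap.py wrist 1
```

```text
1.95 [ 0.58511605 -0.28490549  0.19071061] [[0.0001, 0.9995, -0.032], [-0.0002, -0.032, -0.9995], [-1.0, 0.0001, 0.0002]] [-0.15  0.    0.38] [ 0.69  0.53 -0.4   1.6   0.23  1.05  0.19] 0.9905612164344421
```

View pics/wrist1.png

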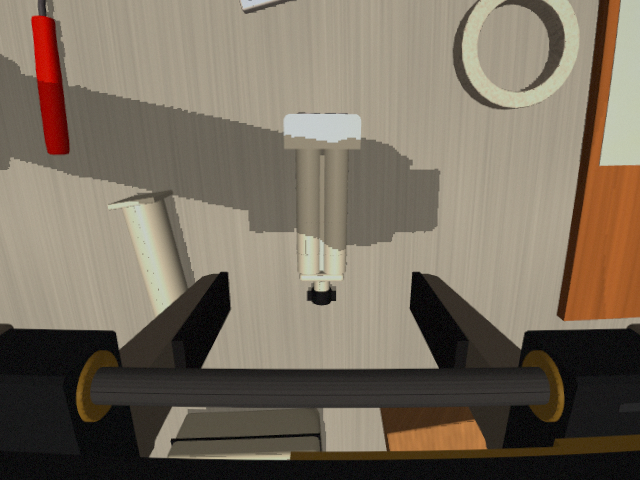

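Run:
```python
from h import *
c=pickle.load(open("wrist1.pkl","rb"));im=c["color"][:,:,::-1]
cv2.imwrite("pics/w1z.png",cv2.resize(im[100:310,260:390],None,fx=2.85,fy=2.85,interpolation=cv2.INTER_CUBIC))
```

```text
(no output)
```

View pics/w1z.png

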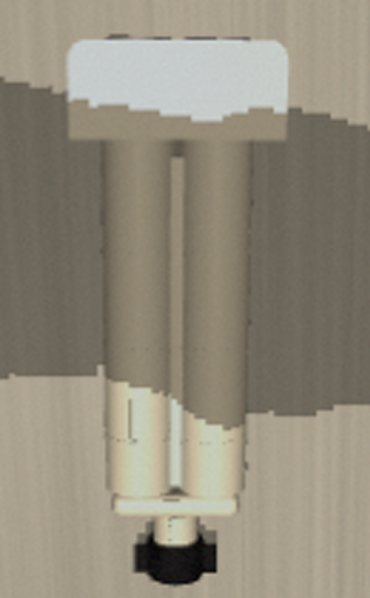

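Run:
```python
from h import *
c=pickle.load(open("wrist1.pkl","rb"))
P=lambda p:uncrop(p,2.85,(260,100))
w=ray(c,P([(67.5,139.5),(288,139.5)]),.024);print(w)
w2=ray(c,P([(80,39),(276,39)]),.024);print(w2)
A=np.array([(.06,.034),(.06,-.034),(.09,.03),(.09,-.03)])
B=np.r_[w,w2][:,:2]
th,t,r=fit2(A,B);print(th,t,r*1e3)
print(ray(c,P([(103,145),(251,145),(110,480),(245,480),(175,582)]),[.012]*4+[.012]))
ax=np.array([np.cos(th),np.sin(th)])
print(proj(c,np.array([[*t,.012]])))
```

```text
[[ 0.55512772 -0.22088372  0.024     ]
 [ 0.62381591 -0.22299746  0.024     ]]
[[ 0.56058049 -0.19101941  0.024     ]
 [ 0.62027764 -0.19285122  0.024     ]]
1.5398622007765306 [ 0.58763075 -0.28190207] [[-0.37504416 -0.0045347 ]
 [ 0.34567361 -0.01509295]
 [ 0.15175777 -0.00215461]
 [-0.12238721  0.02178227]]
[[ 0.56533694 -0.22345949  0.012     ]
 [ 0.61313622 -0.22493142  0.012     ]
 [ 0.56227386 -0.33861479  0.012     ]
 [ 0.60977003 -0.34009021  0.012     ]
 [ 0.58396361 -0.37872669  0.012     ]]
[[321.882217   211.93298725]]
```

Call:
{"name": "servo_tool", "arguments": {"motion": [[9.1,[5,0.24,-0.31],0],[9.1,[10,0.24,-0.31],0],[9.1,[14,0.24,-0.31],0],[9.1,[17,0.24,-0.31],0],[9.1,[18.2,0.24,-0.31],0],[9.1,[18.6,0.24,-0.31],0],[9.1,[18.6,0.24,-0.31],0],[6,[18.6,0.24,-0.31],0],[5.5,[18.6,0.24,-0.31],0],[5,[18.6,0.24,-0.31],0],[4,[18.6,0.24,-0.31],0],[4,[18.6,0.24,-0.31],0],[4,[18.6,0.24,-0.31],0],[4,[18.6,0.24,-0.31],0]], "grip_force": 15}}

```text
time_s: 3.7
tcp_pos: [0.5878, -0.2814, 0.0046]
tcp_rot: [[-0.0, 1.0, -0.031], [-0.0, -0.031, -1.0], [-1.0, -0.0, 0.0]]
ft_force: [-0.8, -0.2, 1.7]
grip_width: 0.528
```

Call:
{"name": "servo_tool", "arguments": {"motion": [[4,[-2,0,0],0],[4,[-5,0,0],0],[4,[-8,0,0],0],[4,[-11,0,0],0],[4,[-12.6,0,-1.5],0],[4,[-12.6,-0.4,-5],-3],[4,[-12.6,-0.8,-9],-6],[4,[-12.6,-1.2,-13],-9],[4,[-12.6,-1.7,-17],-12],[4,[-12.6,-2.1,-19.8],-14.5],[4,[-12.6,-2.1,-20.8],-14.5],[4,[-12.6,-2.1,-20.8],-14.5],[4,[-12.6,-2.1,-20.8],-14.5],[4,[-12.6,-2.1,-20.8],-14.5]], "grip_force": 18}}

```text
time_s: 5.45
tcp_pos: [0.5734, -0.0744, 0.1304]
tcp_rot: [[-0.0, 0.976, 0.218], [-0.001, 0.218, -0.976], [-1.0, -0.0, 0.0]]
ft_force: [-0.0, 0.4, -0.9]
grip_width: 0.526
```

```bash
python3 snap.py wrist 2;python3 snap.py side 2
```

```text
5.5 [ 0.57340573 -0.07409447  0.13042531] [[-0.0002, 0.9759, 0.2181], [-0.0003, 0.2181, -0.9759], [-1.0, -0.0002, 0.0003]] [ 0.4  -0.53 -1.75] [ 0.45  0.5  -0.49  1.83  0.3   0.88  0.04] 0.5267218109552957
5.55 [ 0.57338176 -0.07379189  0.1304345 ] [[-0.0002, 0.9758, 0.2185], [-0.0002, 0.2185, -0.9758], [-1.0, -0.0002, 0.0002]] [ 0.75  0.02 -1.65] [ 0.45  0.5  -0.49  1.83  0.3   0.88  0.04] 0.5248336032857817
```

View pics/wrist2.png

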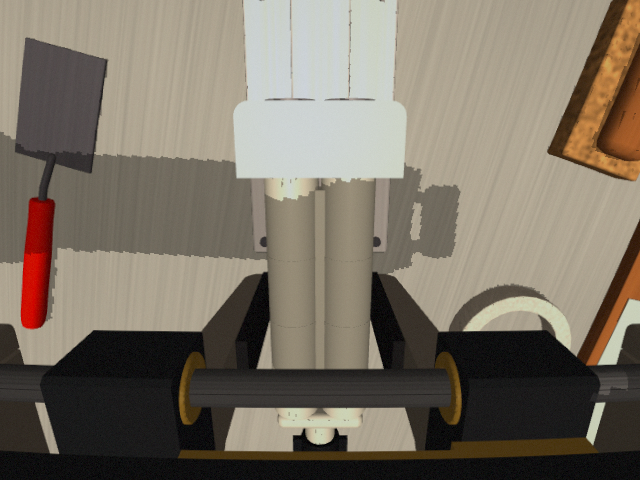

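View pics/side2.png

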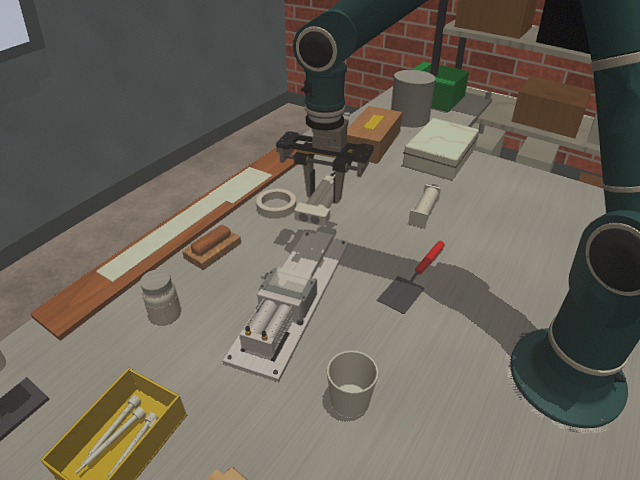

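Run:
```python
from h import *
c=pickle.load(open("wrist2.pkl","rb"));im=c["color"][:,:,::-1]
cv2.imwrite("pics/w2z.png",cv2.resize(im[0:110,230:410],None,fx=4.4,fy=4.4,interpolation=cv2.INTER_CUBIC))
cv2.imwrite("pics/w2y.png",cv2.resize(im[90:270,220:420],None,fx=3.3,fy=3.3,interpolation=cv2.INTER_CUBIC))
```

```text
(no output)
```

View pics/w2z.png

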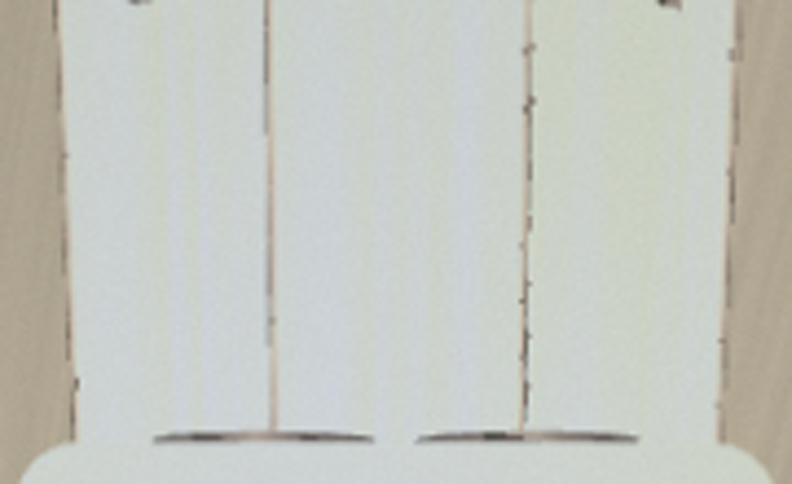

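View pics/w2y.png

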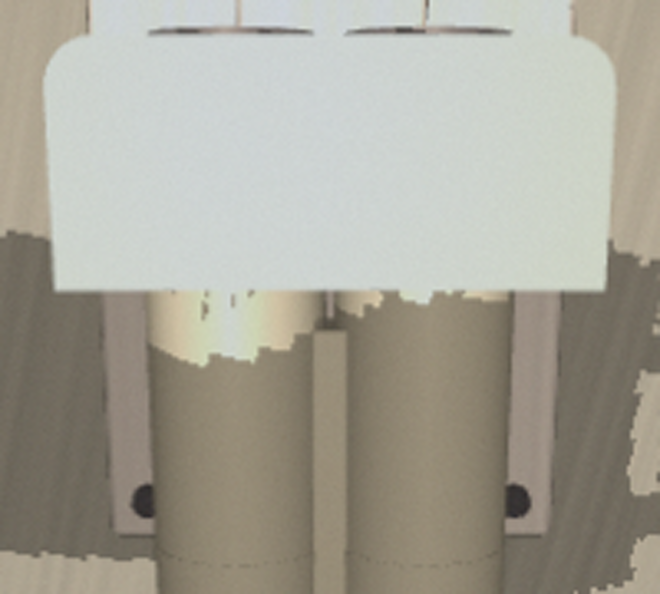

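Run:
```python
from h import *
c=pickle.load(open("wrist2.pkl","rb"))
a=lambda p:uncrop(p,4.4,(230,0)); b=lambda p:uncrop(p,3.3,(220,90))
def line(p,z):
    w=ray(c,p,z)[:,:2];m=w.mean(0);u=np.linalg.svd(w-m)[2][0];u*=np.sign(u[1]);n=np.array([-u[1],u[0]])
    print("ang",np.arctan2(u[1],u[0]),"res mm",((w-m)@n*1e3).round(2));return m,u
L=line(np.r_[a([(58,20),(69,280),(77,430)]),b([(104,300),(115,530)])],.012)
R=line(np.r_[a([(737,20),(728,250),(718,430)]),b([(560,300),(549,530)])],.012)
l=line(a([(266,20),(273,420)]),.03);r=line(a([(529,20),(524,420)]),.03)
th=(np.arctan2(L[1][1],L[1][0])+np.arctan2(R[1][1],R[1][0]))/2
u=np.array([np.cos(th),np.sin(th)]);n=np.array([-u[1],u[0]])
f=ray(c,b([(114,533),(549,533)]),.012)[:,:2];print("front",f@u,f@n,"width",(L[0]-R[0])@n,(l[0]-r[0])@n)
yc=((L[0]+R[0])@n)/2; yr=((l[0]+r[0])@n)/2
o=u*((f@u).mean()+.17)+n*yc;print("th",th,"origin",o,"rail-plate centre mm",(yr-yc)*1e3)
s=ray(c,b([(55,291),(606,291)]),.150)[:,:2];tl=ray(c,b([(90,35),(570,35)]),.150)[:,:2]
v=s[1]-s[0];print("collar ang",np.arctan2(v[1],v[0])+np.pi/2,"width",np.linalg.norm(v),"shoulder",s.mean(0),"tail",tl.mean(0))
t=s.mean(0);print("collar mid in disp",(t-o)@u,(t-o)@n,"tail",(tl.mean(0)-o)@u,(tl.mean(0)-o)@n)
bz=.138
e=ray(c,b([(148,300),(512,300),(160,560),(502,560)]),bz)[:,:2];print("barrels y",((e-o)@n),"x",(e-o)@u)
p=np.array([.5734,-.0741]);print("tcp in disp",(p-o)@u,(p-o)@n, "tool ang",np.arctan2(.2184,.9758)+np.pi/2)
np.save("disp.npy",[th,*o])
```

```text
ang 1.794780825447988 res mm [ 0.06  0.08 -0.12 -0.13  0.11]
ang 1.7919776206247036 res mm [-0.09 -0.12  0.28  0.01 -0.08]
ang 1.7934882223363906 res mm [0. 0.]
ang 1.79561413022891 res mm [ 0. -0.]
front [-0.21580097 -0.21599021] [-0.48979894 -0.59776979] width 0.1077272825324716 0.03923876015011907
th 1.7933792230363457 origin [0.54063928 0.07530809] rail-plate centre mm -0.026906502762602535
collar ang 1.7916615821305377 width 0.06737283631666417 shoulder [ 0.56104546 -0.0162466 ] tail [0.55447798 0.01272774]
collar mid in disp -0.09380074329983003 0.00030788918142434543 tail -0.06409141211852323 0.00031728002372806934
barrels y [ 0.02443134 -0.0236805   0.02425936 -0.02366102] x [-0.09640332 -0.09648631 -0.13274394 -0.13282807]
tcp in disp -0.15295418624073856 0.0010292385047681056 tool ang 1.7909838743868078
```

Call:
{"name": "servo_tool", "arguments": {"motion": [[4,[2,0.03,-1],-0.1],[4,[5,0.03,-2],-0.1],[4,[7.5,0.03,-2],-0.1],[4,[8.8,0.03,-2],-0.1],[4,[9.2,0.03,-2],-0.1],[4,[9.4,0.03,-2],-0.1],[4,[9.5,0.03,-2],-0.1],[4,[9.55,0.03,-2],-0.1],[4,[9.55,0.03,-2],-0.1]]}}

```text
time_s: 6.68
tcp_pos: [0.5695, -0.0533, 0.0354]
tcp_rot: [[0.001, 0.975, 0.222], [-0.0, 0.222, -0.975], [-1.0, 0.001, 0.0]]
ft_force: [0.8, 0.1, -1.6]
grip_width: 0.527
```

```bash
python3 snap.py wrist 3;python3 snap.py side 3
```

```text
6.725 [ 0.56943728 -0.05331373  0.03532558] [[0.0004, 0.9751, 0.2217], [-0.0001, 0.2217, -0.9751], [-1.0, 0.0004, 0.0002]] [ 0.03 -0.21 -1.25] [ 0.36  0.63 -0.43  1.89  0.39  0.7  -0.07] 0.5246349449926001
6.775 [ 0.56939241 -0.05329193  0.03528499] [[0.0003, 0.9751, 0.2217], [-0.0001, 0.2217, -0.9751], [-1.0, 0.0003, 0.0002]] [ 0.5  -1.57 -2.01] [ 0.36  0.63 -0.43  1.89  0.39  0.7  -0.07] 0.5266625205702947
```

View pics/wrist3.png

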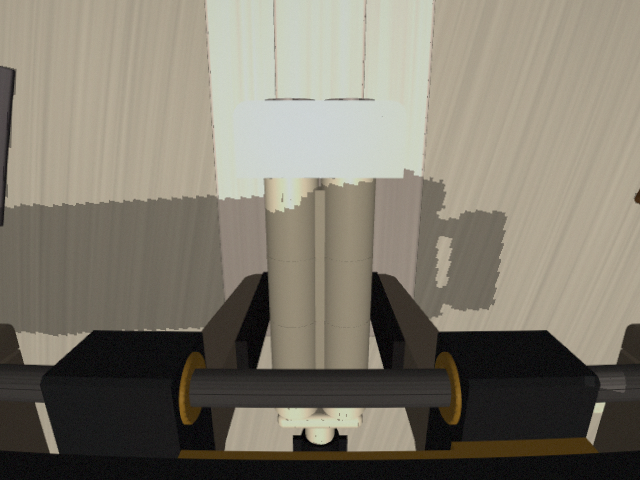

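View pics/side3.png

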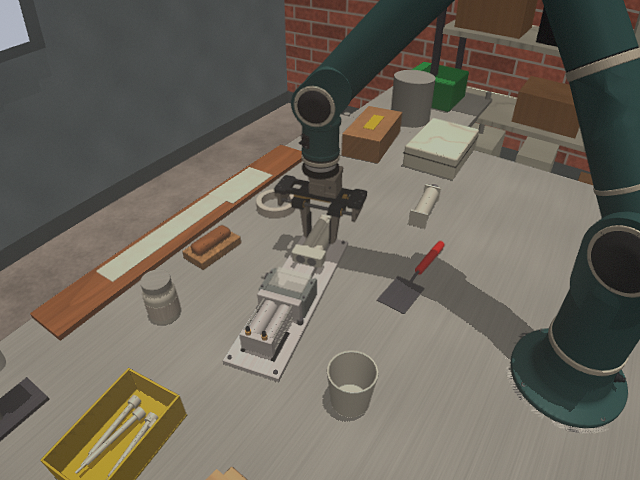

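Call:
{"name": "servo_tool", "arguments": {"motion": [[4,[0.04,0,0],0],[4,[0.07,0,0],0],[4,[0.1,0,0],0],[4,[0.1,0,0],0]]}}

```text
time_s: 7.28
tcp_pos: [0.5694, -0.0533, 0.0345]
tcp_rot: [[0.0, 0.975, 0.222], [-0.0, 0.222, -0.975], [-1.0, 0.0, 0.0]]
ft_force: [-2.4, -0.0, 5.5]
grip_width: 0.525
```

```bash
cat > st.py <<'E'
from h import *
from bench import bot
th,ox,oy=np.load("disp.npy");u=np.array([np.cos(th),np.sin(th)]);n=np.array([-u[1],u[0]])
s=bot.sense();p=s["tcp_pos"][:2]-[ox,oy];f=s["ft_force"]
y=s["tcp_rot"][:,1]
print("t",round(s["time_s"],2),"x,y mm",(p@u*1e3).round(2),(p@n*1e3).round(2),"z",(s["tcp_pos"][2]*1e3).round(2),"ang err deg",np.degrees(np.arctan2(y[1],y[0])+np.pi/2-th).round(2),"Fu,Fn,Fz",(f[:2]@u).round(2),(f[:2]@n).round(2),f[2].round(2),"w mm",(s["grip_width"]*92).round(2))
E
python3 st.py
python3 - <<'E'
from h import *
c=pickle.load(open("wrist3.pkl","rb"));im=c["color"][:,:,::-1]
cv2.imwrite("pics/w3z.png",cv2.resize(im[80:200,220:420],None,fx=4,fy=4,interpolation=cv2.INTER_CUBIC))
E
```

```text
Traceback (most recent call last):
  File "st.py", line 6, in <module>
    print("t",round(s["time_s"],2),"x,y mm",(p@u*1e3).round(2),(p@n*1e3).round(2),"z",(s["tcp_pos"][2]*1e3).round(2),"ang err deg",np.degrees(np.arctan2(y[1],y[0])+np.pi/2-th).round(2),"Fu,Fn,Fz",(f[:2]@u).round(2),(f[:2]@n).round(2),f[2].round(2),"w mm",(s["grip_width"]*92).round(2))
                                                                                                                                                                                                                                                               ^^^^^^^^^^^^^^^^^^^^^^^^^^
AttributeError: 'float' object has no attribute 'round'
```

View pics/w3z.png

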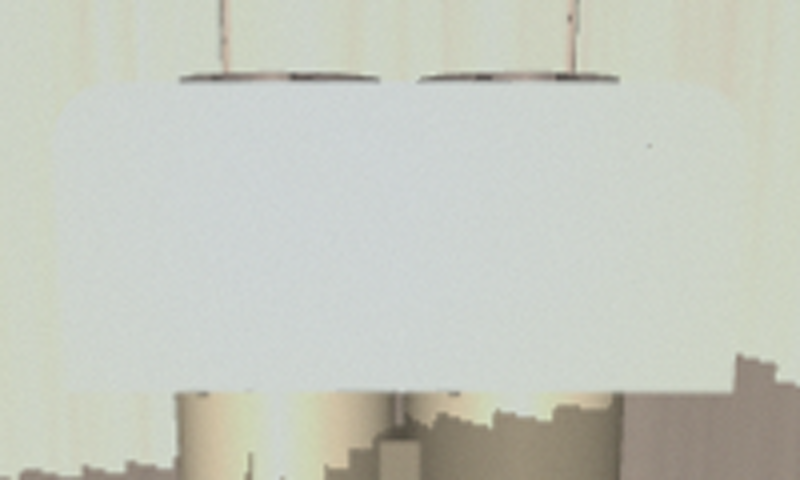

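Call:
{"name": "servo_tool", "arguments": {"motion": [[4,[-0.03,0,-0.1],0],[4,[-0.03,0,-0.8],0],[4,[-0.03,0,-1.8],0],[4,[-0.03,0,-2.8],0],[4,[-0.03,0,-3.6],0],[4,[-0.03,0,-4.2],0],[4,[-0.03,0,-4.5],0],[4,[-0.03,0,-4.5],0]]}}

```text
time_s: 8.28
tcp_pos: [0.5595, -0.0089, 0.0346]
tcp_rot: [[0.0, 0.975, 0.222], [0.0, 0.222, -0.975], [-1.0, 0.0, -0.0]]
ft_force: [0.0, -1.1, 7.0]
grip_width: 0.528
```

```bash
sed -i 's/(s\["grip_width"\]\*92).round(2)/round(s["grip_width"]*92,2)/' st.py; python3 st.py; python3 snap.py wrist 4; python3 st.py
```

```text
t 8.28 x,y mm -86.26 0.23 z 34.58 ang err deg 0.07 Fu,Fn,Fz -1.06 0.23 6.97 w mm 48.56
8.325 [ 0.55941346 -0.00883441  0.03454942] [[0.0003, 0.975, 0.222], [0.0004, 0.222, -0.975], [-1.0, 0.0003, -0.0003]] [ 0.23 -1.57  5.34] [ 0.29  0.62 -0.43  1.92  0.39  0.69 -0.15] 0.5253473305788636
t 8.32 x,y mm -86.21 0.26 z 34.55 ang err deg 0.07 Fu,Fn,Fz -1.58 0.12 5.34 w mm 48.33
```

View pics/wrist4.png

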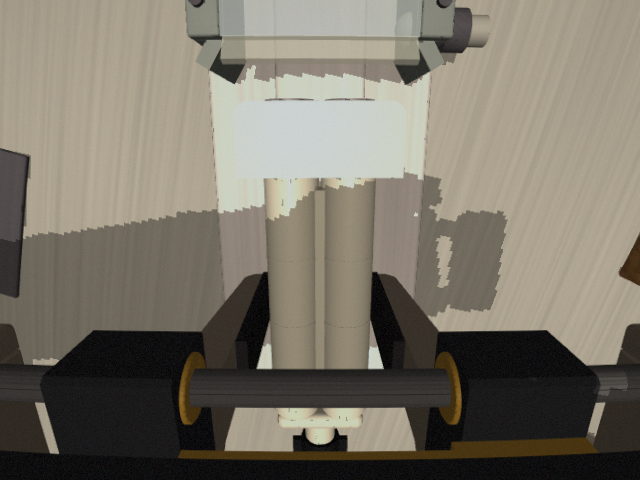

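Run:
```python
from h import *
th,ox,oy=np.load("disp.npy");u=np.array([np.cos(th),np.sin(th)]);n=np.array([-u[1],u[0]])
c=pickle.load(open("wrist4.pkl","rb"))
def q(p,z):
    w=ray(c,p,z)[:,:2]-[ox,oy];return np.c_[w@u,w@n].round(4).tolist()
for z in(.03,.042,.056): print(z,"flare",q([(238,83),(408,82)],z),"catch",q([(480,28)],z),"head sides top",q([(187,38),(453,38)],z))
print("tail",q([(320,100)],.054))
print("cover edge",q([(320,39)],.056),q([(320,39)],.065))
```

```text
0.03 flare [[0.012, 0.036], [0.0127, -0.0391]] catch [[0.0353, -0.0692]] head sides top [[0.0307, 0.0573], [0.031, -0.0577]]
0.042 flare [[0.0106, 0.0335], [0.0112, -0.0364]] catch [[0.0323, -0.0644]] head sides top [[0.0279, 0.0533], [0.0283, -0.0537]]
0.056 flare [[0.0089, 0.0306], [0.0094, -0.0332]] catch [[0.0287, -0.0588]] head sides top [[0.0247, 0.0487], [0.025, -0.049]]
tail [[0.0029, -0.0002]]
cover edge [[0.0241, -0.0001]] [[0.022, -0.0001]]
```

Call:
{"name": "servo_tool", "arguments": {"motion": [[4,[-0.05,0,-0.2],0],[4,[-0.05,0,-0.5],0],[4,[-0.05,0,-0.8],0],[4,[-0.05,0,-1.1],0],[4,[-0.05,0,-1.3],0],[4,[-0.05,0,-1.5],0],[4,[-0.05,0,-1.5],0]]}}

```text
time_s: 9.2
tcp_pos: [0.5555, 0.0059, 0.0346]
tcp_rot: [[-0.001, 0.975, 0.222], [0.001, 0.222, -0.975], [-1.0, -0.001, -0.001]]
ft_force: [-0.1, 0.4, -0.9]
grip_width: 0.529
```

```bash
python3 st.py; python3 snap.py wrist 5;python3 st.py
```

```text
t 9.2 x,y mm -70.98 0.78 z 34.59 ang err deg 0.09 Fu,Fn,Fz 0.4 0.06 -0.94 w mm 48.7
9.25 [0.55564711 0.00571618 0.03463243] [[-0.0006, 0.975, 0.2221], [0.0004, 0.2221, -0.975], [-1.0, -0.0005, -0.0006]] [-0.38  0.58 -0.71] [ 0.27  0.61 -0.43  1.93  0.39  0.68 -0.18] 0.523670333938728
t 9.25 x,y mm -71.19 0.72 z 34.63 ang err deg 0.08 Fu,Fn,Fz 0.65 0.24 -0.71 w mm 48.18
```

View pics/wrist5.png

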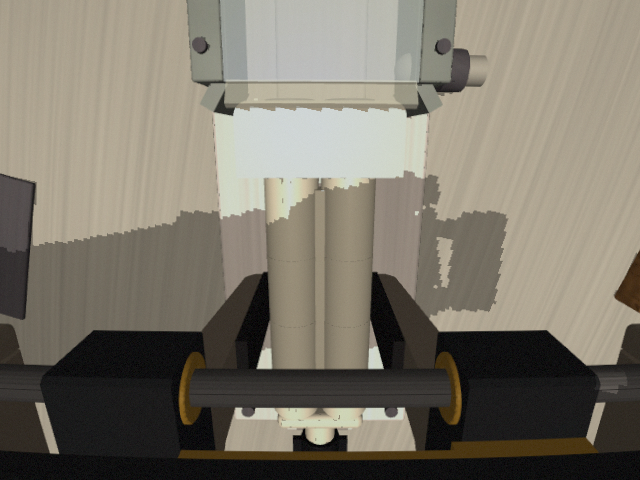

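Call:
{"name": "servo_tool", "arguments": {"motion": [[4,[0,0.04,-0.15],0],[4,[0,0.04,-0.3],0],[4,[0,0.04,-0.45],0],[4,[0,0.04,-0.6],0],[4,[0,0.04,-0.7],0]]}}

```text
time_s: 9.88
tcp_pos: [0.5548, 0.0123, 0.0349]
tcp_rot: [[-0.0, 0.975, 0.222], [-0.0, 0.222, -0.975], [-1.0, -0.0, -0.0]]
ft_force: [-1.0, -0.3, -1.4]
grip_width: 0.525
```

```bash
python3 st.py
```

```text
t 9.88 x,y mm -64.56 0.1 z 34.86 ang err deg 0.07 Fu,Fn,Fz -0.08 1.0 -1.37 w mm 48.34
```

Call:
{"name": "servo_tool", "arguments": {"motion": [[4,[0.01,0,-0.1],0],[4,[0.01,0,-0.2],0],[4,[0.01,0,-0.3],0],[4,[0.01,0,-0.3],0]]}}

```text
time_s: 10.38
tcp_pos: [0.5541, 0.0152, 0.0348]
tcp_rot: [[-0.0, 0.975, 0.222], [0.0, 0.222, -0.975], [-1.0, -0.0, -0.0]]
ft_force: [-1.1, 0.2, -1.9]
grip_width: 0.526
```

```bash
python3 st.py
```

```text
t 10.38 x,y mm -61.6 0.1 z 34.77 ang err deg 0.07 Fu,Fn,Fz 0.4 1.06 -1.93 w mm 48.37
```

Call:
{"name": "servo_tool", "arguments": {"motion": [[4,[0.01,0,-0.1],0],[4,[0.01,0,-0.2],0],[4,[0.01,0,-0.2],0]]}}

```text
time_s: 10.75
tcp_pos: [0.5535, 0.0164, 0.0346]
tcp_rot: [[-0.001, 0.975, 0.221], [-0.001, 0.221, -0.975], [-1.0, -0.001, 0.001]]
ft_force: [-0.8, -2.0, -1.1]
grip_width: 0.527
```

```bash
python3 st.py
```

```text
t 10.75 x,y mm -60.3 0.51 z 34.59 ang err deg 0.04 Fu,Fn,Fz -1.75 1.17 -1.12 w mm 48.48
```

Call:
{"name": "servo_tool", "arguments": {"motion": [[4,[0.01,0,-0.05],0],[4,[0.01,0,-0.1],0],[4,[0.01,0,-0.1],0]]}}

```text
time_s: 11.12
tcp_pos: [0.5534, 0.0167, 0.0346]
tcp_rot: [[-0.0, 0.975, 0.221], [-0.002, 0.221, -0.975], [-1.0, -0.001, 0.002]]
ft_force: [-1.4, -5.5, 0.8]
grip_width: 0.526
```

```bash
python3 st.py
```

```text
t 11.12 x,y mm -59.95 0.51 z 34.59 ang err deg 0.02 Fu,Fn,Fz -5.03 2.6 0.84 w mm 48.43
```

Call:
{"name": "servo_tool", "arguments": {"motion": [[4,[0.01,0,-0.05],0],[4,[0.01,0,-0.1],0],[4,[0.01,0,-0.1],0]]}}

```text
time_s: 11.5
tcp_pos: [0.5533, 0.0169, 0.0346]
tcp_rot: [[-0.0, 0.975, 0.221], [-0.003, 0.221, -0.975], [-1.0, -0.001, 0.002]]
ft_force: [-1.3, -6.7, 2.0]
grip_width: 0.524
```

```bash
python3 st.py
```

```text
t 11.5 x,y mm -59.76 0.54 z 34.62 ang err deg -0.0 Fu,Fn,Fz -6.22 2.73 1.96 w mm 48.22
```

Call:
{"name": "servo_tool", "arguments": {"motion": [[4,[0,0,-0.05],0],[4,[0,0,-0.1],0],[4,[0,0,-0.1],0]]}}

```text
time_s: 11.88
tcp_pos: [0.5529, 0.0174, 0.0346]
tcp_rot: [[-0.001, 0.975, 0.221], [-0.003, 0.221, -0.975], [-1.0, -0.002, 0.003]]
ft_force: [-2.6, -7.4, 2.6]
grip_width: 0.525
```

```bash
python3 st.py
```

```text
t 11.88 x,y mm -59.23 0.85 z 34.59 ang err deg -0.01 Fu,Fn,Fz -6.64 4.21 2.59 w mm 48.31
```

Call:
{"name": "servo_tool", "arguments": {"motion": [[4,[0,0,-0.05],0],[4,[0,0,-0.1],0],[4,[0,0,-0.1],0]]}}

```text
time_s: 12.25
tcp_pos: [0.5524, 0.0182, 0.0346]
tcp_rot: [[-0.001, 0.975, 0.221], [-0.004, 0.221, -0.975], [-1.0, -0.002, 0.003]]
ft_force: [-2.3, -9.0, 3.3]
grip_width: 0.526
```

```bash
python3 st.py
```

```text
t 12.25 x,y mm -58.27 1.09 z 34.6 ang err deg -0.01 Fu,Fn,Fz -8.28 4.25 3.27 w mm 48.35
```

Call:
{"name": "servo_tool", "arguments": {"motion": [[4,[0,0,-0.05],0],[4,[0,0,-0.1],0],[4,[0,0,-0.1],0]]}}

```text
time_s: 12.62
tcp_pos: [0.552, 0.0193, 0.0346]
tcp_rot: [[-0.002, 0.975, 0.221], [-0.004, 0.221, -0.975], [-1.0, -0.002, 0.003]]
ft_force: [-2.7, -7.4, 3.8]
grip_width: 0.526
```

```bash
python3 st.py
```

```text
t 12.62 x,y mm -57.12 1.23 z 34.6 ang err deg 0.01 Fu,Fn,Fz -6.65 4.27 3.83 w mm 48.37
```

Call:
{"name": "servo_tool", "arguments": {"motion": [[4,[0,0,-0.05],0],[4,[0,0,-0.1],0],[4,[0,0,-0.1],0]]}}

```text
time_s: 13.0
tcp_pos: [0.5517, 0.0205, 0.0346]
tcp_rot: [[-0.002, 0.975, 0.221], [-0.003, 0.221, -0.975], [-1.0, -0.002, 0.003]]
ft_force: [-3.3, -7.6, 2.8]
grip_width: 0.53
```

```bash
python3 st.py
```

```text
t 13.0 x,y mm -55.88 1.29 z 34.58 ang err deg 0.02 Fu,Fn,Fz -6.73 4.91 2.84 w mm 48.75
```

Call:
{"name": "servo_tool", "arguments": {"motion": [[4,[0,0,-0.05],0],[4,[0,0,-0.1],0],[4,[0,0,-0.1],0]]}}

```text
time_s: 13.38
tcp_pos: [0.5515, 0.0218, 0.0346]
tcp_rot: [[-0.002, 0.975, 0.221], [-0.003, 0.221, -0.975], [-1.0, -0.002, 0.002]]
ft_force: [-2.3, -6.6, 4.2]
grip_width: 0.531
```

```bash
python3 st.py; python3 snap.py wrist 6
```

```text
t 13.38 x,y mm -54.55 1.25 z 34.58 ang err deg 0.03 Fu,Fn,Fz -5.96 3.75 4.18 w mm 48.84
13.425 [0.55144918 0.02180623 0.03457793] [[-0.0018, 0.9752, 0.2213], [-0.003, 0.2213, -0.9752], [-1.0, -0.0024, 0.0025]] [-3.06 -6.71  3.03] [ 0.23  0.61 -0.43  1.94  0.39  0.68 -0.21] 0.5311247917235453
```

View pics/wrist6.png

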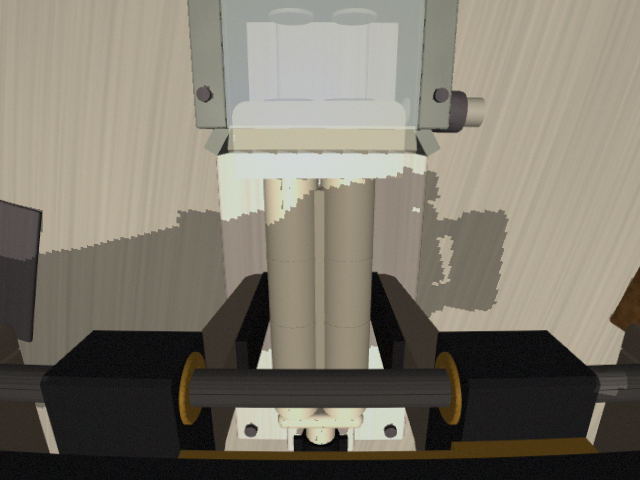

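Call:
{"name": "servo_tool", "arguments": {"motion": [[4,[0,0,-0.12],0],[4,[0,0,-0.24],0],[4,[0,0,-0.36],0],[4,[0,0,-0.48],0],[4,[0,0,-0.6],0],[4,[0,0,-0.72],0],[4,[0,0,-0.84],0],[4,[0,0,-0.96],0],[4,[0,0,-1.1],0]]}}

```text
time_s: 14.55
tcp_pos: [0.5489, 0.0329, 0.0345]
tcp_rot: [[-0.002, 0.975, 0.222], [-0.003, 0.222, -0.975], [-1.0, -0.002, 0.002]]
ft_force: [-4.3, -6.4, 4.0]
grip_width: 0.529
```

```bash
python3 st.py
```

```text
t 14.55 x,y mm -43.15 1.3 z 34.55 ang err deg 0.05 Fu,Fn,Fz -5.32 5.6 4.05 w mm 48.64
```

Call:
{"name": "servo_tool", "arguments": {"motion": [[4,[0,0,-0.12],0],[4,[0,0,-0.24],0],[4,[0,0,-0.36],0],[4,[0,0,-0.48],0],[4,[0,0,-0.6],0],[4,[0,0,-0.72],0],[4,[0,0,-0.84],0],[4,[0,0,-1.0],0]]}}

```text
time_s: 15.55
tcp_pos: [0.5466, 0.0426, 0.0346]
tcp_rot: [[-0.002, 0.975, 0.221], [-0.003, 0.221, -0.975], [-1.0, -0.003, 0.002]]
ft_force: [-3.2, -5.6, 4.2]
grip_width: 0.526
```

```bash
python3 st.py
```

```text
t 15.55 x,y mm -33.19 1.4 z 34.57 ang err deg 0.03 Fu,Fn,Fz -4.81 4.34 4.21 w mm 48.42
```

Call:
{"name": "servo_tool", "arguments": {"motion": [[4,[0,0,-0.12],0],[4,[0,0,-0.24],0],[4,[0,0,-0.36],0],[4,[0,0,-0.4],0]]}}

```text
time_s: 16.05
tcp_pos: [0.5457, 0.0468, 0.0346]
tcp_rot: [[-0.002, 0.975, 0.221], [-0.002, 0.221, -0.975], [-1.0, -0.003, 0.002]]
ft_force: [-3.1, -5.7, 4.4]
grip_width: 0.526
```

```bash
python3 st.py
```

```text
t 16.05 x,y mm -28.92 1.37 z 34.57 ang err deg 0.04 Fu,Fn,Fz -4.9 4.24 4.4 w mm 48.44
```

Call:
{"name": "servo_tool", "arguments": {"motion": [[4,[0,0,-0.06],0],[4,[0,0,-0.12],0],[4,[0,0,-0.12],0]]}}

```text
time_s: 16.42
tcp_pos: [0.5453, 0.0486, 0.0346]
tcp_rot: [[-0.002, 0.975, 0.222], [-0.002, 0.222, -0.975], [-1.0, -0.002, 0.001]]
ft_force: [-4.5, -4.2, 4.1]
grip_width: 0.527
```

```bash
python3 st.py
```

```text
t 16.43 x,y mm -27.05 1.33 z 34.56 ang err deg 0.07 Fu,Fn,Fz -3.06 5.33 4.07 w mm 48.5
```

Call:
{"name": "servo_tool", "arguments": {"motion": [[4,[0,0,-0.06],0],[4,[0,0,-0.12],0],[4,[0,0,-0.12],0]]}}

```text
time_s: 16.8
tcp_pos: [0.545, 0.0508, 0.0346]
tcp_rot: [[-0.002, 0.975, 0.223], [-0.0, 0.223, -0.975], [-1.0, -0.002, -0.0]]
ft_force: [-5.0, -2.6, 5.9]
grip_width: 0.527
```

```bash
python3 st.py
```

```text
t 16.8 x,y mm -24.84 1.1 z 34.56 ang err deg 0.11 Fu,Fn,Fz -1.38 5.48 5.9 w mm 48.51
```

Call:
{"name": "servo_tool", "arguments": {"motion": [[4,[0,0,-0.06],0],[4,[0,0,-0.12],0],[4,[0,0,-0.12],0]]}}

```text
time_s: 17.18
tcp_pos: [0.5454, 0.0525, 0.0345]
tcp_rot: [[-0.001, 0.975, 0.222], [0.0, 0.222, -0.975], [-1.0, -0.001, -0.001]]
ft_force: [-4.4, -1.2, 5.6]
grip_width: 0.525
```

```bash
python3 st.py
```

```text
t 17.18 x,y mm -23.33 0.42 z 34.54 ang err deg 0.1 Fu,Fn,Fz -0.19 4.52 5.64 w mm 48.33
```

Call:
{"name": "servo_tool", "arguments": {"motion": [[4,[0,0,-0.05],0],[4,[0,0,-0.1],0],[4,[0,0,-0.1],0]]}}

```text
time_s: 17.55
tcp_pos: [0.5458, 0.0532, 0.0346]
tcp_rot: [[0.0, 0.975, 0.222], [0.001, 0.222, -0.975], [-1.0, 0.001, -0.0]]
ft_force: [-3.5, -0.5, 3.6]
grip_width: 0.525
```

```bash
python3 st.py
```

```text
t 17.55 x,y mm -22.69 -0.13 z 34.57 ang err deg 0.07 Fu,Fn,Fz 0.23 3.49 3.65 w mm 48.33
```

Call:
{"name": "servo_tool", "arguments": {"motion": [[4,[0,0,-0.04],0],[4,[0,0,-0.07],0],[4,[0,0,-0.07],0]]}}

```text
time_s: 17.92
tcp_pos: [0.5458, 0.0533, 0.0346]
tcp_rot: [[0.001, 0.975, 0.222], [-0.0, 0.222, -0.975], [-1.0, 0.001, 0.0]]
ft_force: [-1.9, -1.6, 4.6]
grip_width: 0.523
```

```bash
python3 st.py
```

```text
t 17.93 x,y mm -22.58 -0.19 z 34.57 ang err deg 0.05 Fu,Fn,Fz -1.17 2.22 4.58 w mm 48.16
```

Call:
{"name": "servo_tool", "arguments": {"motion": [[4,[0,0,-0.04],0],[4,[0,0,-0.07],0],[4,[0,0,-0.07],0]]}}

```text
time_s: 18.3
tcp_pos: [0.5458, 0.0539, 0.0345]
tcp_rot: [[0.001, 0.975, 0.221], [0.0, 0.221, -0.975], [-1.0, 0.001, 0.0]]
ft_force: [-0.5, -2.1, 3.6]
grip_width: 0.523
```

```bash
python3 st.py; python3 snap.py wrist 7
```

```text
t 18.3 x,y mm -22.01 -0.34 z 34.55 ang err deg 0.03 Fu,Fn,Fz -1.96 0.98 3.56 w mm 48.13
18.35 [0.54585396 0.05394723 0.03457105] [[0.001, 0.9752, 0.2213], [0.0001, 0.2213, -0.9752], [-1.0, 0.001, 0.0002]] [-0.33 -2.6   3.15] [ 0.18  0.6  -0.43  1.95  0.39  0.67 -0.27] 0.5265391070725317
```

View pics/wrist7.png

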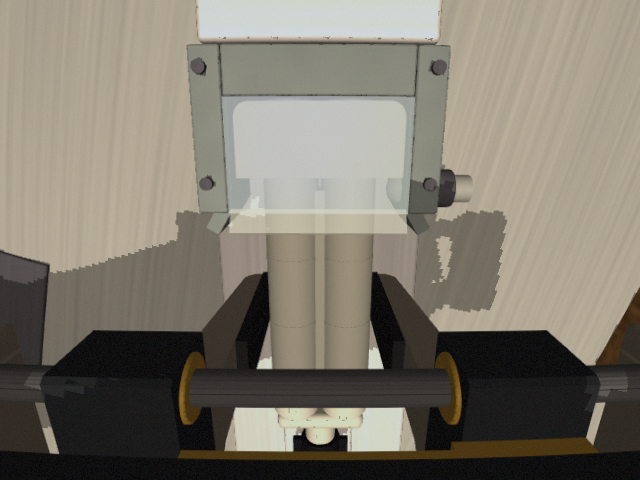

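Call:
{"name": "servo_tool", "arguments": {"motion": [[4,[0,0,-0.04],0],[4,[0,0,-0.07],0],[4,[0,0,-0.07],0]]}}

```text
time_s: 18.73
tcp_pos: [0.5456, 0.0547, 0.0346]
tcp_rot: [[0.001, 0.975, 0.222], [0.0, 0.222, -0.975], [-1.0, 0.001, 0.0]]
ft_force: [1.8, -2.5, 3.4]
grip_width: 0.527
```

```bash
python3 st.py
```

```text
t 18.73 x,y mm -21.18 -0.34 z 34.56 ang err deg 0.05 Fu,Fn,Fz -2.84 -1.17 3.37 w mm 48.53
```

Call:
{"name": "servo_tool", "arguments": {"motion": [[4,[0,0,-0.04],0],[4,[0,0,-0.07],0],[4,[0,0,-0.07],0]]}}

```text
time_s: 19.1
tcp_pos: [0.5455, 0.0548, 0.0346]
tcp_rot: [[0.001, 0.975, 0.221], [-0.001, 0.221, -0.975], [-1.0, 0.001, 0.001]]
ft_force: [2.6, -4.1, 3.3]
grip_width: 0.527
```

```bash
python3 st.py
```

```text
t 19.1 x,y mm -21.13 -0.22 z 34.58 ang err deg 0.02 Fu,Fn,Fz -4.54 -1.66 3.31 w mm 48.5
```

Call:
{"name": "servo_tool", "arguments": {"motion": [[4,[0,0,-0.04],0],[4,[0,0,-0.07],0],[4,[0,0,-0.07],0]]}}

```text
time_s: 19.48
tcp_pos: [0.5455, 0.0548, 0.0346]
tcp_rot: [[0.001, 0.975, 0.221], [-0.001, 0.221, -0.975], [-1.0, 0.001, 0.002]]
ft_force: [2.2, -6.0, 2.8]
grip_width: 0.525
```

```bash
python3 st.py; python3 snap.py wrist 8
python3 - <<'E'
from h import *
c=pickle.load(open("wrist8.pkl","rb"));im=c["color"][:,:,::-1]
cv2.imwrite("pics/w8z.png",cv2.resize(im[80:240,215:425],None,fx=3.7,fy=3.7,interpolation=cv2.INTER_CUBIC))
E
```

```text
t 19.48 x,y mm -21.06 -0.19 z 34.6 ang err deg -0.0 Fu,Fn,Fz -6.33 -0.84 2.82 w mm 48.27
19.525 [0.54546234 0.05477818 0.03457057] [[0.0008, 0.9754, 0.2206], [-0.0014, 0.2206, -0.9754], [-1.0, 0.0005, 0.0015]] [ 2.22 -5.64  3.41] [ 0.18  0.6  -0.43  1.95  0.39  0.67 -0.27] 0.5244268907094234
```

View pics/w8z.png

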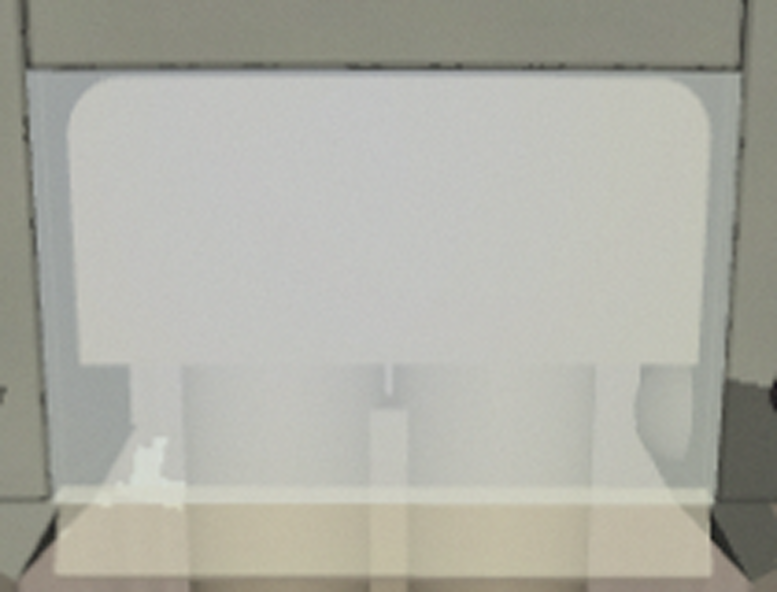

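The zoomed picture shows the collar flush with the stop edge and the ball bulging out behind its right shoulder, near (665,410) in the crop. Position held still while the force rose, so it is home. Next I take off the push, let go and lift away.

Call:
{"name": "servo_tool", "arguments": {"motion": [[4,[0,0,0.08],0],[4,[-0.03,0,0.16],0],[4,[-0.03,0,0.18],0],[6,[-0.03,0,0.18],0],[8,[-0.03,0,0.18],0],[8,[-0.03,0,0.18],0],[8,[-0.03,0,0.18],0],[8,[-0.03,0,0.18],0],[8,[-0.03,0,0.18],0],[8,[-0.03,0,0.18],0]]}}

```text
time_s: 20.78
tcp_pos: [0.5452, 0.0544, 0.0348]
tcp_rot: [[-0.0, 0.975, 0.222], [-0.0, 0.222, -0.975], [-1.0, -0.0, 0.0]]
ft_force: [0.1, 0.2, 0.2]
grip_width: 0.869
```

```bash
python3 st.py
```

```text
t 20.77 x,y mm -21.45 0.17 z 34.77 ang err deg 0.06 Fu,Fn,Fz 0.14 -0.12 0.16 w mm 79.98
```

Call:
{"name": "servo_tool", "arguments": {"motion": [[8,[-1,0,0.18],0],[8,[-3,0,0.18],0],[8,[-6,0,0.18],0],[8,[-10,0,0.18],0],[8,[-13,0,2],0],[8,[-13,0,6],0],[8,[-13,0,8],0],[8,[-13,0,8],0],[8,[-13,0,8],0]]}}

```text
time_s: 21.9
tcp_pos: [0.5625, -0.0219, 0.1646]
tcp_rot: [[-0.001, 0.975, 0.223], [0.001, 0.223, -0.975], [-1.0, -0.001, -0.001]]
ft_force: [0.9, 0.7, -0.1]
grip_width: 0.871
```

```bash
python3 snap.py wrist 9; python3 snap.py side 9; python3 snap.py top 9
python3 - <<'E'
from h import *
a=pickle.load(open("cams0.pkl","rb"))["top"]["color"][100:370,190:510,::-1]
b=pickle.load(open("top9.pkl","rb"))["color"][100:370,190:510,::-1]
cv2.imwrite("pics/t9.png",cv2.resize(np.vstack([a,b]),None,fx=1.1,fy=1.1))
c=pickle.load(open("side9.pkl","rb"))["color"][:,:,::-1]
cv2.imwrite("pics/s9.png",cv2.resize(c[180:390,200:370],None,fx=2.8,fy=2.8,interpolation=cv2.INTER_CUBIC))
E
```

```text
21.95 [ 0.56247838 -0.02171848  0.16457046] [[-0.0008, 0.9746, 0.224], [0.001, 0.224, -0.9746], [-1.0, -0.0006, -0.0012]] [-0.4   0.14  0.26] [ 0.38  0.44 -0.5   1.84  0.26  0.93 -0.01] 0.8747097274033939
22.0 [ 0.56256523 -0.02176883  0.16457267] [[-0.0007, 0.9746, 0.2241], [0.0009, 0.2241, -0.9746], [-1.0, -0.0005, -0.001]] [-0.    0.45 -0.73] [ 0.38  0.44 -0.5   1.84  0.26  0.93 -0.01] 0.8700250833208423
22.05 [ 0.56259465 -0.02198191  0.16455077] [[-0.0007, 0.9746, 0.224], [0.0007, 0.224, -0.9746], [-1.0, -0.0005, -0.0008]] [-0.51 -0.05  0.25] [ 0.38  0.44 -0.5   1.84  0.26  0.93 -0.01] 0.8724403325527309
```

View pics/wrist9.png

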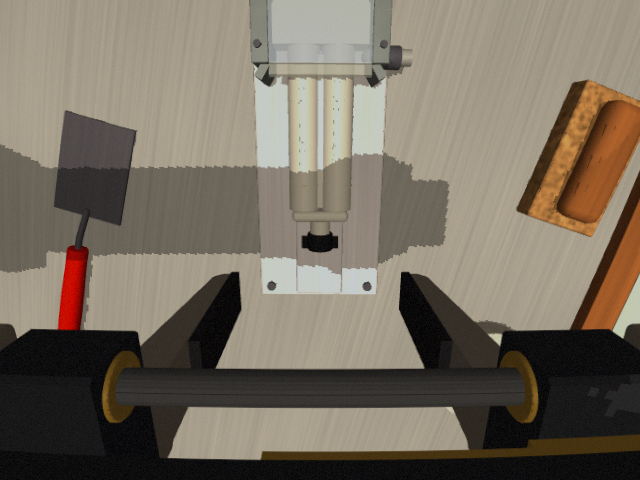

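View pics/t9.png

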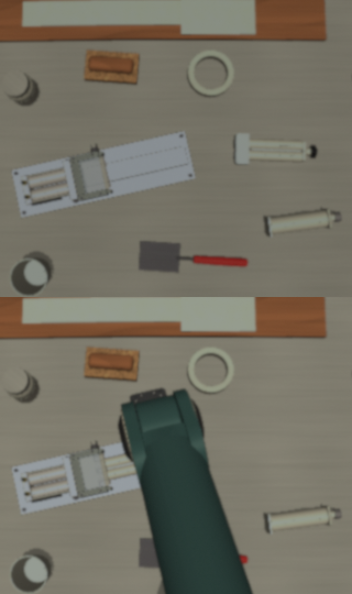

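View pics/s9.png

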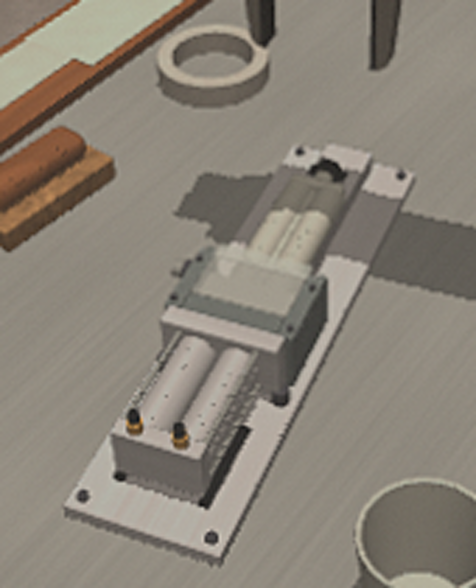

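The cartridge sits straight in the head, with its nose cap at (320,242), and the gripper is clear. One last check of its position before handing in.

Run:
```python
from h import *
th,ox,oy=np.load("disp.npy");u=np.array([np.cos(th),np.sin(th)]);n=np.array([-u[1],u[0]])
c=pickle.load(open("wrist9.pkl","rb"))
def q(p,z):
    w=ray(c,p,z)[:,:2]-[ox,oy];return (np.c_[w@u,w@n]*1e3).round(1).tolist()
print("nose end",q([(320,251)],.042),"barrel edges far",q([(288,85),(353,85)],.042),"near",q([(291,205),(350,205)],.042))
print("plate front",q([(263,293),(377,293)],.012))
```

```text
nose end [[-117.5, -0.7]] barrel edges far [[11.7, 23.6], [11.9, -24.7]] near [[-78.8, 22.7], [-78.6, -24.6]]
plate front [[-169.2, 53.1], [-168.8, -55.0]]
```

```bash
python3 -c "
from bench import bot
print(bot.finish_job())"
```

```text
the job is handed in; nothing more can be done
None
```

The cartridge is loaded in the dispenser, tail collar on the stop and ball out behind it. I handed the job in at about 22 s of the 64 s allowed; it gives no verdict.

I gripped the cartridge by its barrels and laid it on the rail about 0.3 mm off the middle line. Then I slid it in, reading the wrist force between short moves.

- **Ball:** the collar met it about 39 mm before home. The push peaked at about 8 N there, then dropped off as the ball sprang out over the last few millimetres.
- **Home:** the cartridge stopped moving while the force rose to about 6 N. I then took off the push, opened the gripper and lifted clear. All wrist-force readings along the rail stayed under 9 N, well below the 20 N limit on the head.
- **Last checks:**
  - The wrist picture taken at home showed the ball bulging out behind the collar's shoulder.
  - After release, the cartridge middle measured x of about -22 to -24 mm and y of about -0.7 mm on the dispenser. It lay nearly parallel to the rail, and the wrist force was about zero.
  - The tube, tape, sanding block, cup and jar look unmoved in the before and after top views. The arm hid part of the scraper in the last one, but the gripper never went near it.
- **Disagreement:** the final x from the nose cap is 1 to 2 mm further back than the arm's own position at home (about -22 mm). That is within the camera calibration error. I did not take a separate close-up of the ball after letting go.

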